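# Find the full-capacity battery pack

## Task

Shut down the charging dock by pressing its three keys down one at a time: first the small key of the left bay, then the small key of the right bay, then the large main key between them (left and right as seen from the robot). Then weigh the two look-alike battery packs by feel: lift the left one clear of the dock, put it back in its bay and let go, then lift the right one clear. Finish while holding the heavier pack upright and still in the gripper, well clear above the middle of the wooden coaster (about 10 cm of air under it), with the lighter pack standing in the dock and nothing else on the desk disturbed.

Things in the scene. Friction and masses are not known exactly. Their poses are not given: they have to be found in the camera images.
- dock: White plastic charging dock, fixed, 170 (x) x 200 (y) x 45 mm high. Origin: centre of underside; x from the key side (towards the robot) to the bay side, y to its left seen from the robot, z up. Front half (x -85 to 0): deck 22 mm high with three keys. Rear half (x 0 to 85): block 45 mm high with two bays open above. A swing door, ajar, on its right end is not needed.
- bay_left (a point): Centre of the floor of the left bay, at (42.5, 52, 15) mm in the dock's frame. The bay is a rectangular pocket 32 mm (dock x) x 70 mm (dock y), 30 mm deep; a pack stands in it with 3 mm play on every side. Axes as the dock's.
- bay_right (a point): Centre of the floor of the right bay, at (42.5, -52, 15) mm in the dock's frame; same size as the left bay.
- key_left_top (a point): Centre of the top face of the left bay's small round black push key (22 mm across), on the deck in front of the left bay, at (-48, 60) mm in the dock's frame, its top 44 mm above the desk when up. It stands 10 mm out of a round grey collar. Pressed straight down.
- key_right_top (a point): The same for the right bay's small round key (22 mm across), in front of the right bay, at (-48, -60) mm in the dock's frame.
- key_main_top (a point): The same for the large main key (34 mm across), midway between the small ones, at (-48, 0) mm in the dock's frame.
- key_left (a joint): Travel of the left key in m: 0 up, 0.006 fully down (4 N); a press counts beyond 0.004 with the other keys up. It springs back when let go.
- key_right (a joint): Travel of the right key, likewise.
- key_main (a joint): Travel of the main key, likewise.
- pack_p_mid (a point): Centre (half-way up) of one of two identical-looking dark grey battery packs: upright slab 26 mm thick (its x) x 64 mm wide (y) x 90 mm high (z up). Starts in either bay, 60 mm of it showing above the block, thickness along the dock's x. One pack weighs 340 to 460 g, the other 160 to 220 g; looks do not tell which.
- pack_q_mid (a point): The same point of the other battery pack, identical in look and size.
- pack_p: The pack of point pack_p_mid; origin at the centre of its underside, 45 mm below that point.
- pack_q: The pack of point pack_q_mid; origin at the centre of its underside, 45 mm below that point.
- coaster: Square wooden coaster fixed to the desk, 100 x 100 x 8 mm, to the left of the dock. Origin: centre of its underside.
- coaster_top (a point): Centre of the coaster's upper face, 8 mm above the desk.
- console: Bystander: flat matte black handheld console lying on the desk, 98 x 215 x 18 mm; origin centre of underside. Leave alone.
- grip_case: Bystander: orange moulded grip case, an open shell 110 x 235 x 26 mm; origin centre of underside. Leave alone.
- tumbler: Bystander: frosted glass tumbler standing upside down, 72 mm across at the rim on the desk, 110 mm high; origin at the centre of its rim, on the desk. Leave alone.
- tin: Bystander: flat metal tin, 50 x 80 x 20 mm; origin centre of underside. Leave alone.
- mug: Bystander: white mug, 82 mm across, 92 mm high; origin centre of underside. Leave alone.
- notebook: Bystander: closed notebook, 130 x 90 x 13 mm; origin centre of underside. Leave alone.
Not all that is in view belongs to the job. What is shaped like the pack_p but pink or yellow is not meant.

How it is judged (in metres and radians):
On the way, in this order (a step that is already met when the one before it is completed fails the run):
1. the left bay's small key is pressed down on its own (value of joint key_left above 0.004 m and value of joint each of key_right, key_main below 0.002 m), for 0.02 s.
2. then the right bay's small key is pressed down on its own (value of joint key_right above 0.004 m and value of joint each of key_left, key_main below 0.002 m), for 0.02 s.
3. then the large main key is pressed down on its own (value of joint key_main above 0.004 m and value of joint each of key_left, key_right below 0.002 m), for 0.02 s.
4. the pack from the left bay is lifted clear of the dock by the fingers while the other stands in the right bay ((((height (world z) of pack_p_mid above 0.095 m and contact force between pack_p and the fingers above 1 N and contact force between pack_p and dock below 0.05 N) and (horizontal distance between pack_q_mid and bay_right below 0.01 m and height (world z) of pack_q_mid below 0.066 m and angle between pack_q_mid's own z axis and vertical below 0.15 rad)) or ((height (world z) of pack_q_mid above 0.095 m and contact force between pack_q and the fingers above 1 N and contact force between pack_q and dock below 0.05 N) and (horizontal distance between pack_p_mid and bay_right below 0.01 m and height (world z) of pack_p_mid below 0.066 m and angle between pack_p_mid's own z axis and vertical below 0.15 rad)))), for 0.2 s.
5. the left pack is back in the left bay and let go, both packs standing in their bays ((((horizontal distance between pack_p_mid and bay_left below 0.01 m and height (world z) of pack_p_mid below 0.066 m and angle between pack_p_mid's own z axis and vertical below 0.15 rad) and (horizontal distance between pack_q_mid and bay_right below 0.01 m and height (world z) of pack_q_mid below 0.066 m and angle between pack_q_mid's own z axis and vertical below 0.15 rad)) or ((horizontal distance between pack_q_mid and bay_left below 0.01 m and height (world z) of pack_q_mid below 0.066 m and angle between pack_q_mid's own z axis and vertical below 0.15 rad) and (horizontal distance between pack_p_mid and bay_right below 0.01 m and height (world z) of pack_p_mid below 0.066 m and angle between pack_p_mid's own z axis and vertical below 0.15 rad))) and contact force between each of pack_p, pack_q and the fingers below 0.05 N), for 0.1 s.
6. the pack from the right bay is lifted clear of the dock by the fingers while the other stands in the left bay ((((height (world z) of pack_p_mid above 0.095 m and contact force between pack_p and the fingers above 1 N and contact force between pack_p and dock below 0.05 N) and (horizontal distance between pack_q_mid and bay_left below 0.01 m and height (world z) of pack_q_mid below 0.066 m and angle between pack_q_mid's own z axis and vertical below 0.15 rad)) or ((height (world z) of pack_q_mid above 0.095 m and contact force between pack_q and the fingers above 1 N and contact force between pack_q and dock below 0.05 N) and (horizontal distance between pack_p_mid and bay_left below 0.01 m and height (world z) of pack_p_mid below 0.066 m and angle between pack_p_mid's own z axis and vertical below 0.15 rad)))), for 0.2 s.
At the end, for the whole second after the job is handed in: Heavier pack held still, upright (0.2 rad) in the fingers, within 35 mm of the coaster centre, underside 50 to 180 mm above the coaster, touching only the gripper; lighter pack let go, upright, fully down in a bay, its weight on the dock below 2.7 N; keys up (((horizontal distance between pack_p_mid and coaster_top below 0.035 m and height (world z) of pack_p_mid between 0.103 and 0.233 m and angle between pack_p_mid's own z axis and vertical below 0.2 rad and contact force between pack_p and the fingers above 2 N and contact force between pack_p and coaster below 0.05 N and contact force between pack_p and pack_q below 0.05 N and linear speed of each of pack_p, pack_q below 0.03 m/s and ((horizontal distance between pack_q_mid and bay_left below 0.01 m and height (world z) of pack_q_mid below 0.066 m and angle between pack_q_mid's own z axis and vertical below 0.15 rad) or (horizontal distance between pack_q_mid and bay_right below 0.01 m and height (world z) of pack_q_mid below 0.066 m and angle between pack_q_mid's own z axis and vertical below 0.15 rad)) and contact force between pack_q and the fingers below 0.05 N and contact force between pack_q and dock below 2.7 N) or (horizontal distance between pack_q_mid and coaster_top below 0.035 m and height (world z) of pack_q_mid between 0.103 and 0.233 m and angle between pack_q_mid's own z axis and vertical below 0.2 rad and contact force between pack_q and the fingers above 2 N and contact force between pack_q and coaster below 0.05 N and contact force between pack_q and pack_p below 0.05 N and linear speed of each of pack_q, pack_p below 0.03 m/s and ((horizontal distance between pack_p_mid and bay_left below 0.01 m and height (world z) of pack_p_mid below 0.066 m and angle between pack_p_mid's own z axis and vertical below 0.15 rad) or (horizontal distance between pack_p_mid and bay_right below 0.01 m and height (world z) of pack_p_mid below 0.066 m and angle between pack_p_mid's own z axis and vertical below 0.15 rad)) and contact force between pack_p and the fingers below 0.05 N and contact force between pack_p and dock below 2.7 N)) and value of joint each of key_left, key_right, key_main below 0.002 m); the arm keeps its last pose, push and grip.
It fails at once if two keys are pressed down at once (value of joint each of key_left, key_right above 0.003 m or value of joint each of key_right, key_main above 0.003 m or value of joint each of key_left, key_main above 0.003 m).
It fails at once if a battery pack is tipped over (angle between any of pack_p_mid, pack_q_mid's own z axis and vertical above 0.7 rad).
It fails at once if a bystander (console, grip case, tumbler, tin, mug, notebook) is shifted by more than 25 mm or tipped (distance of any of console, grip_case, tumbler, tin, mug, notebook from where it was at the start of the episode above 0.025 m or angle between any of console, grip_case, tumbler, tin, mug, notebook's own z axis and vertical above 0.4 rad).
It also fails if it takes over 72 s, if anything falls off the work surface, if the arm or the gripper's body presses on something with over 40 N, if the wrist force passes 120 N, or if a joint passes its speed limit or range.

## Robot

A 6-joint arm with a two-finger parallel gripper is mounted at the origin on the work surface. World frame = base frame: x ahead of the robot, y to its left, z up, the work surface at z = 0. Lengths are in m, angles in degrees, forces in N, time in s.
With the tool pointing down it reaches from about 0.35 to 0.875 m from the base axis. Payload 4.2 kg.
Tool frame: the origin (TCP) lies midway between the tips of the shut fingers; the grasp point (between the pads) lies 19 mm behind it (hold_point_z is the z of the grasp point in the tool frame, in m); z points along the fingers, y is the direction in which the jaws open and shut (so a half turn about z gives the same grasp; the last joint's range is limited). The gripper opens to 87 mm and grips with 3 to 60 N. Pads are 19 mm wide; open, the fingers measure 117 mm over their backs; the gripper's body (75 mm by 190 mm) begins 51 mm behind the grasp point.
Start: joints at [89.874, 22.042, 0.453, 0, -68.411, -14.817], TCP at [0.161, 0.604, 0.223] pointing down, gripper open.
Joint ranges: [-179.83, 179.83], [-69.29, 118.12], [-61.27, 80.66], [-181.25, 117.63], [-171.15, -9.14], [-177.46, 177.46]. Speed limits (degrees/s): [159.86, 159.86, 180, 180, 180, 180].

## Interface

Orientations are given as a 3x3 rotation matrix whose columns are the frame's x, y, z axes.
In Python, from station import * gives the robot as it stands. The module is installed in compiled form; this text tells all that it offers.
- The arm moves only by the tool jog_arm, never from a script. Its argument "moves" is a list of rows, each a list of 7 numbers: the closure, from -1 (fully open) to 1 (shut), then the shift along the tool's x, y, z in m, then the turn, a rotation vector about the tool's x, y, z in rad. In form: [[gripper, x, y, z, wx, wy, wz], ...]. A call has exactly 10 rows; each row is the pose to reach, as a shift and turn from the pose commanded when the call began, along the tool's axes at that moment; what a row does not reach only later rows make up. A row lasts 1/12 s, in which the tool goes at most 41.7 mm and 7.16 degrees, less where a joint would pass 70% of its speed; a pose out of reach is approached as far as the arm can. A call with a gripper value outside its range is refused whole. The fingers move at their own pace and stop on an object; the grip force is fixed at half the most. Time passes only in rows, so rows that repeat a pose let the fingers close, or fill a call up. It gives the time, the measured TCP pose, the force and the opening at its end, in the units of the state.
- sense(): the state, without advancing time (a new reading comes with each control period).
- capture(name): name is "side" or "top" or "wrist"; returns a dict with "frame" (400x640x3 uint8, red, green, blue), "fov_y" (degrees; the focal length in pixels is half the picture's height over the tangent of half this angle, whatever the lens; pixels are square), "cx", "cy" (the principal point, pixels), "world_from_camera" (4x4, takes a point from camera to world coordinates). Camera axes: x right, y down, z forward; pixel columns grow to the right and rows downward; lengths in m; the calibration is good to about 2 mm. A picture is of the moment at which its call begins. There is no depth.
- finish_job(): hands the job in, once; it reports no verdict.
The state is a dict: "time_s": time; "joints": joint angles; "joint_velocities": joint speeds; "effort": joint torques, N m; "tcp_pos": TCP position; "ee_rot": TCP orientation; "wrist_force": force on the tool from outside, world axes, zero at the start; "moment": the same for the moment, N m; "gripper_width": opening from 0.0 (shut) to 1.0 (fully open).
Only numpy, scipy, OpenCV 4.12 (cv2) and the standard library are available. Lean on these libraries where they do the work, as an engineer would, in place of code of your own. Each camera call takes 0.05 s, during which the arm holds its last target.

## Working session

There is one attempt and no reset: what is moved stays moved. The work goes in short steps, Python scripts to look and compute and a tool call to move; the robot and the scene stay as the last step left them, time stands still between calls to the robot, and variables do not carry over. Pictures are saved under pics/ and viewed, and the job is handed in when it is done.

Besides the shell and the picture viewer there is one more tool, called after "Request:" as a command line: name --pt "numbers of a row" for each row, then --argument value for the rest. jog_arm: Moves the arm, as the interface text tells. Its arguments: {"type":"object","properties":{"moves":{"type":"array"}},"required":["moves"]}

```bash
mkdir -p pics; ls
python3 - <<'E'
from station import *
import cv2,numpy as np
s=sense()
for k,v in s.items(): print(k,np.round(v,4).tolist())
for n in ["side","top","wrist"]:
    c=capture(n); cv2.imwrite(f"pics/{n}0.png",cv2.cvtColor(c["frame"],cv2.COLOR_RGB2BGR))
    print(n,c["fov_y"],c["cx"],c["cy"],np.round(c["world_from_camera"],4).tolist(), [k for k in c])
try: print(hold_point_z)
except Exception as e: print(e)
E
```

```text
pics
time_s 0.0
joints [89.8727, 22.0904, 0.3817, -0.0298, -68.41, -14.8175]
joint_velocities [0.0875, -0.0131, 0.0215, 0.0316, 0.0818, 0.0202]
effort [0.0001, -39.0663, 18.7401, 4.2199, 0.0109, -0.0002]
tcp_pos [0.161, 0.6033, 0.2215]
ee_rot [[0.9661, -0.2581, -0.0005], [-0.2581, -0.9661, -0.0021], [0.0001, 0.0021, -1.0]]
wrist_force [-0.4003, -0.1229, 0.1542]
moment [0.0083, 0.0187, 0.0411]
gripper_width 1.0027
side 47.73402642762425 320.89369598985724 196.62210866517842 [[0.9986, -0.037, 0.0366, 0.519], [-0.0517, -0.631, 0.7741, -1.0571], [-0.0055, -0.7749, -0.632, 0.9545], [0.0, 0.0, 0.0, 1.0]] ['frame', 'fov_y', 'cx', 'cy', 'world_from_camera']
top 47.45281331310835 321.97693128333793 202.89260815501063 [[-0.0056, -0.9909, 0.1346, 0.3873], [-1.0, 0.0049, -0.0055, 0.0088], [0.0047, -0.1346, -0.9909, 1.3028], [0.0, 0.0, 0.0, 1.0]] ['frame', 'fov_y', 'cx', 'cy', 'world_from_camera']
wrist 61.584675159133276 319.2429838933865 198.44237774487374 [[-0.2585, -0.9287, -0.2658, 0.235], [-0.966, 0.249, 0.0696, 0.5834], [0.0016, 0.2748, -0.9615, 0.3833], [0.0, 0.0, 0.0, 1.0]] ['frame', 'fov_y', 'cx', 'cy', 'world_from_camera']
-0.0187
```

View pics/side0.png

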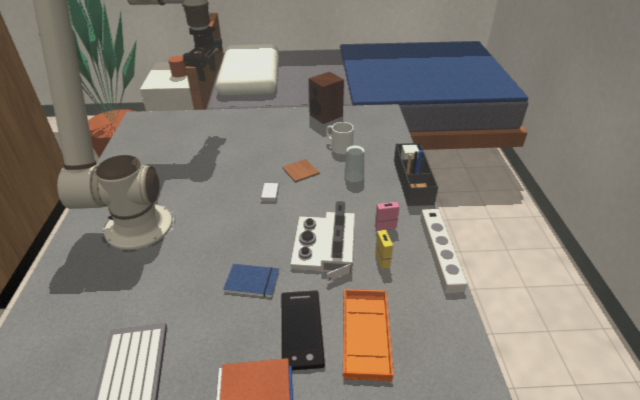

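View pics/top0.png

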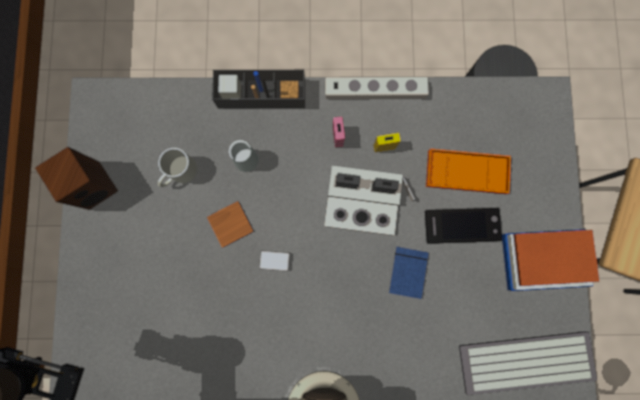

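View pics/wrist0.png

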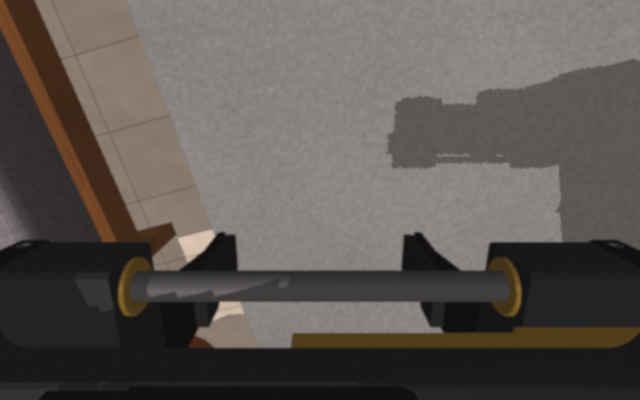

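Top view: dock at about (363,200), keys (341,214), (361,217), (382,219), dark packs (348,181) and (386,185), coaster (230,223). Lookalikes: pink slab (339,130), yellow slab (388,140), black console (463,225). I choose the dark slabs standing in the white dock, and check that with a close crop.

```bash
cat > h.py <<'E'
from station import *
import cv2,numpy as np
def f(c): return c["frame"].shape[0]/2/np.tan(np.radians(c["fov_y"]/2))
def onplane(c,uv,z):
    T=np.array(c["world_from_camera"]); d=T[:3,:3]@np.array([(uv[0]-c["cx"])/f(c),(uv[1]-c["cy"])/f(c),1]); o=T[:3,3]
    return o+d*(z-o[2])/d[2]
def proj(c,p):
    T=np.array(c["world_from_camera"]); q=T[:3,:3].T@(np.array(p)-T[:3,3]); return np.array([c["cx"]+f(c)*q[0]/q[2],c["cy"]+f(c)*q[1]/q[2]])
def crop(c,x0,y0,x1,y1,k,name):
    im=cv2.cvtColor(c["frame"],cv2.COLOR_RGB2BGR)[y0:y1,x0:x1]; cv2.imwrite("pics/"+name,cv2.resize(im,None,fx=k,fy=k,interpolation=cv2.INTER_CUBIC))
E
python3 - <<'E'
from h import *
for n,b in (("top",(310,110,440,250)),("side",(280,190,410,290))):
    c=capture(n); np.save(n+"0.npy",c["frame"]); crop(c,*b,4 if n=="top" else 6,n+"_c.png")
c=capture("top"); im=c["frame"]
hsv=cv2.cvtColor(im,cv2.COLOR_RGB2HSV)
def blobs(m,amin=20):
    n,l,s,ce=cv2.connectedComponentsWithStats(m.astype(np.uint8))
    for i in range(1,n):
        if s[i,4]>=amin: yield s[i],ce[i],(l==i)
# white dock
m=(hsv[...,1]<40)&(hsv[...,2]>165); m[:150]=0;m[245:]=0;m[:,:315]=0;m[:,410:]=0
for s,ce,l in blobs(m,50): print("white",s,ce)
pts=np.argwhere(m)[:,::-1].astype(np.float32); r=cv2.minAreaRect(pts); print(r)
m=(hsv[...,2]<75)
m[:160]=0;m[245:]=0;m[:,:320]=0;m[:,408:]=0
for s,ce,l in blobs(m,20): print("dark",s,ce)
m=(hsv[...,0]<15)&(hsv[...,1]>90); m[:195]=0;m[250:]=0;m[:,:200]=0;m[:,260:]=0
for s,ce,l in blobs(m,100):
    print("coaster",s,ce,onplane(c,ce,.008)); 
    r=cv2.minAreaRect(np.argwhere(l)[:,::-1].astype(np.float32)); print(r,[onplane(c,p,.008).round(3) for p in cv2.boxPoints(r)])
E
```

```text
white [ 329  167   73   37 1031] [363.27934045 185.59844811]
white [ 325  198   72   36 1265] [360.16679842 214.64189723]
((363.02972412109375, 199.93865966796875), (70.31739807128906, 59.711585998535156), 7.431407928466797)
dark [336 175  23  13 255] [347.32156863 181.0627451 ]
dark [372 180  26  13 277] [384.71480144 185.90252708]
dark [337 211   8   7  46] [340.08695652 214.        ]
dark [356 211  12  12 113] [361.4159292  216.76106195]
dark [379 216   8   7  45] [382.57777778 219.37777778]
coaster [ 207  202   46   45 1232] [229.64448052 223.86525974] [0.5041348  0.26524221 0.008     ]
((229.70001220703125, 223.90000915527344), (34.435447692871094, 35.329872131347656), 63.43495178222656) [array([0.526, 0.333, 0.008]), array([0.571, 0.243, 0.008]), array([0.482, 0.198, 0.008]), array([0.438, 0.287, 0.008])]
```

View pics/top_c.png

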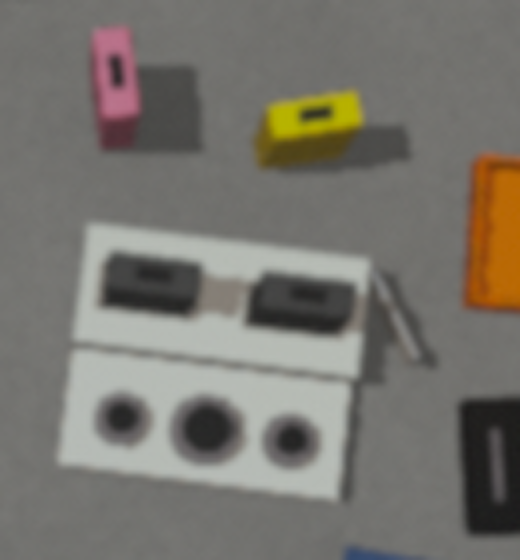

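View pics/side_c.png

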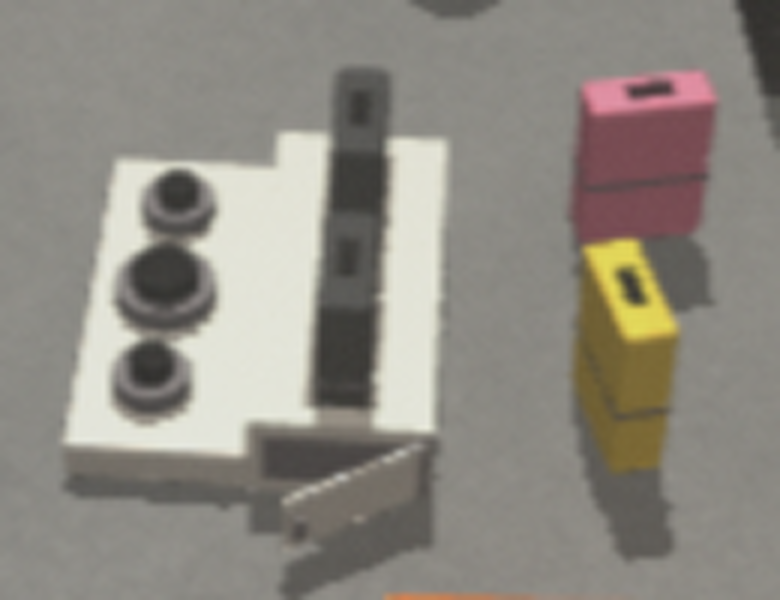

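The crop confirms it: two dark grey slabs stand in the white dock (full-frame about (348,180) and (386,185)), with the three keys in front. The pink and yellow slabs stand on the desk behind it. Next I measure the keys, packs and coaster in two views.

```bash
cat >> h.py <<'E'
def blobs(m,amin=20):
    n,l,s,ce=cv2.connectedComponentsWithStats(m.astype(np.uint8))
    return [(s[i],ce[i],l==i) for i in range(1,n) if s[i,4]>=amin]
E
python3 - <<'E'
from h import *
model=np.array([[-48,60],[-48,0],[-48,-60]])/1e3
for n,box in (("top",(320,203,408,245)),("side",(292,215,318,262))):
    c=capture(n); x0,y0,x1,y1=box
    g=cv2.cvtColor(c["frame"],cv2.COLOR_RGB2GRAY); K=6
    sub=cv2.resize(g[y0:y1,x0:x1],None,fx=K,fy=K,interpolation=cv2.INTER_CUBIC)
    for th in (60,70,80):
        P=[]
        for s,ce,l in blobs(sub<th,300):
            uv=(np.array(ce)+.5)/K-.5+[x0,y0]; 
            P.append((s[2]/K,s[3]/K,*uv.round(2),*onplane(c,uv,.043).round(4)[:2]))
        print(n,th); [print("  ",np.round(p,4).tolist()) for p in P]
    # packs: outline
    if n=="top":
        b=(325,165,410,200)
        sub=cv2.resize(g[b[1]:b[3],b[0]:b[2]],None,fx=K,fy=K,interpolation=cv2.INTER_CUBIC)
        for s,ce,l in blobs(sub<95,1500):
            print(s[:4]/K+[b[0],b[1],0,0],ce/K+b[:2])
c=capture("top")
print(onplane(c,(347.5,178.5),.105),onplane(c,(386,183),.105))
# block rear corners z=.045, front-left deck
E
```

```text
top 60
   [6.6667, 6.1667, 340.07, 213.92, 0.5272, -0.0484]
   [11.1667, 10.8333, 361.44, 216.71, 0.519, -0.1078]
   [6.8333, 6.3333, 382.59, 219.47, 0.511, -0.1665]
top 70
   [7.6667, 7.0, 340.09, 213.89, 0.5272, -0.0484]
   [12.3333, 11.5, 361.5, 216.7, 0.5191, -0.1079]
   [7.5, 7.1667, 382.6, 219.47, 0.511, -0.1665]
top 80
   [8.3333, 7.8333, 340.11, 213.9, 0.5272, -0.0485]
   [13.1667, 12.3333, 361.54, 216.71, 0.519, -0.1081]
   [8.3333, 8.0, 382.64, 219.47, 0.511, -0.1667]
[335.66666667 173.83333333  24.66666667  15.        ] [347.88959829 181.36034735]
[371.83333333 178.83333333  26.83333333  14.66666667] [385.22825297 186.21248583]
[401.  181.5   8.5  18.5] [404.58403088 192.05222284]
side 60
   [5.0, 3.8333, 309.48, 222.46, 0.5314, -0.0605]
   [9.1667, 4.6667, 307.37, 237.67, 0.5233, -0.1247]
   [5.8333, 5.1667, 304.65, 250.84, 0.5142, -0.1765]
side 70
   [5.8333, 5.5, 309.29, 221.73, 0.5309, -0.0572]
   [10.1667, 9.3333, 307.08, 235.61, 0.5227, -0.1162]
   [6.5, 6.6667, 304.74, 250.46, 0.5145, -0.175]
side 80
   [6.3333, 6.1667, 309.24, 221.75, 0.5308, -0.0573]
   [10.6667, 10.5, 307.07, 235.62, 0.5226, -0.1163]
   [7.1667, 7.1667, 304.72, 250.44, 0.5145, -0.1749]
   [9.0, 2.8333, 305.12, 256.92, 0.515, -0.1995]
[ 0.61553687 -0.06649662  0.105     ] [ 0.60281668 -0.16932015  0.105     ]
```

Request:
jog_arm --pt "1 0.246 0.304 -0.02 0 0 -0.06" --pt "1 0.246 0.304 -0.02 0 0 -0.06" --pt "1 0.246 0.304 -0.02 0 0 -0.06" --pt "1 0.246 0.304 -0.02 0 0 -0.06" --pt "1 0.246 0.304 -0.02 0 0 -0.06" --pt "1 0.246 0.304 -0.02 0 0 -0.06" --pt "1 0.246 0.304 -0.02 0 0 -0.06" --pt "1 0.246 0.304 -0.02 0 0 -0.06" --pt "1 0.246 0.304 -0.02 0 0 -0.06" --pt "1 0.246 0.304 -0.02 0 0 -0.06"

```text
time_s: 1.28
tcp_pos: [0.3208, 0.2429, 0.2431]
ee_rot: [[0.979, -0.202, 0.0], [-0.202, -0.979, 0.0], [0.0, -0.0, -1.0]]
wrist_force: [1.1, 0.6, 0.2]
gripper_width: 0.328
```

Request:
jog_arm --pt "1 0.227 0.313 -0.007 0 0 -0.067" --pt "1 0.227 0.313 -0.007 0 0 -0.067" --pt "1 0.227 0.313 -0.007 0 0 -0.067" --pt "1 0.227 0.313 -0.007 0 0 -0.067" --pt "1 0.227 0.313 -0.007 0 0 -0.067" --pt "1 0.227 0.313 -0.007 0 0 -0.067" --pt "1 0.227 0.313 -0.007 0 0 -0.067" --pt "1 0.227 0.313 -0.007 0 0 -0.067" --pt "1 0.227 0.313 -0.007 0 0 -0.067" --pt "1 0.227 0.313 -0.007 0 0 -0.067"

```text
time_s: 2.12
tcp_pos: [0.482, -0.1095, 0.2495]
ee_rot: [[0.99, -0.138, 0.0], [-0.138, -0.99, -0.001], [0.001, 0.001, -1.0]]
wrist_force: [1.1, 0.7, 0.3]
gripper_width: 0.006
```

Run:
```python
from h import *
s=sense(); print(s["tcp_pos"],s["joints"],s["gripper_width"])
c=capture("wrist"); cv2.imwrite("pics/w1.png",cv2.cvtColor(c["frame"],cv2.COLOR_RGB2BGR))
print(np.round(c["world_from_camera"],4).tolist())
```

```text
[ 0.48200457 -0.10949143  0.24946355] [ 6.10973157e+00  8.02944761e+00 -1.48849376e+01  7.52781683e-02
 -6.70650075e+01  7.59249932e+01] 0.005797787041074752
[[-0.1386, -0.9524, -0.2717, 0.5577], [-0.9904, 0.1334, 0.0374, -0.1206], [0.0006, 0.2742, -0.9617, 0.4112], [0.0, 0.0, 0.0, 1.0]]
```

View pics/w1.png

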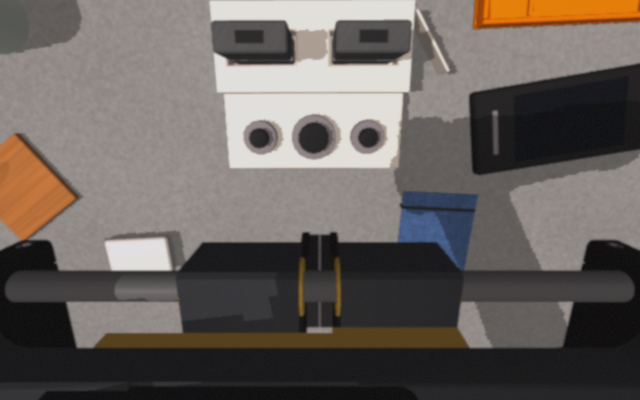

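The wrist view shows the dock straight on: keys at (260,136), (314,136), (368,136), packs at (252,38) and (372,37). The coaster is at (30,185).

```bash
cat > m.py <<'E'
from h import *
def keys(c,box,z=.044,th=70,K=6):
    x0,y0,x1,y1=box
    g=cv2.cvtColor(c["frame"],cv2.COLOR_RGB2GRAY)
    sub=cv2.resize(g[y0:y1,x0:x1],None,fx=K,fy=K,interpolation=cv2.INTER_CUBIC)
    out=[]
    for s,ce,l in blobs(sub<th,1500):
        uv=(np.array(ce)+.5)/K-.5+[x0,y0]; out.append((uv,s[2:4]/K,onplane(c,uv,z)))
    return out
E
python3 - <<'E'
from m import *
c=capture("wrist")
K=keys(c,(232,105,400,165))
for k in K: print(k[0].round(1),k[1].round(1),k[2].round(4))
P=np.array([k[2][:2] for k in sorted(K,key=lambda k:k[0][0])])
yd=(P[0]-P[2]); print(np.linalg.norm(yd)); yd/=np.linalg.norm(yd); xd=np.array([yd[1],-yd[0]])
o=P.mean(0)+.048*xd; print("yd",yd,"yaw",np.degrees(np.arctan2(xd[1],xd[0])),"origin",o)
L=o+.0425*xd+.052*yd; R=o+.0425*xd-.052*yd; print("bays",L,R)
# check: reproject model points
for nm in("wrist","top","side"):
    cc=capture(nm)
    for n,p in dict(kl=(-48,60,44),km=(-48,0,44),kr=(-48,-60,44),pl=(42.5,52,105),pr=(42.5,-52,105),fl=(-85,100,22),fr=(-85,-100,22),bl=(0,100,45),br=(0,-100,45),rl=(85,100,45)).items():
        w=np.append(o+p[0]/1e3*xd+p[1]/1e3*yd,p[2]/1e3); print(nm,n,proj(cc,w).round(1))
crop(c,200,0,440,180,3,"w1c.png")
g=cv2.cvtColor(c["frame"],cv2.COLOR_RGB2GRAY)
print(g[38,205:300:2]);
E
```

```text
[314.  137.1] [29.8 30.2] [ 0.5228 -0.1099  0.044 ]
[368.5 137. ] [19.8 19.2] [ 0.5147 -0.1682  0.044 ]
[259.6 137.4] [19.8 19. ] [ 0.5307 -0.0516  0.044 ]
0.11773508139746271
yd [0.13566828 0.99075432] yaw -7.797264876216124 origin [ 0.57031223 -0.11642777]
bays [ 0.61947404 -0.07067445] [ 0.60536454 -0.17371289]
wrist kl [260.1 136. ]
wrist km [315.7 135.9]
wrist kr [371.4 135.7]
wrist pl [251.7  32.7]
wrist pr [377.1  32.3]
wrist fl [230.8 166.2]
wrist fr [401.4 165.8]
wrist bl [219.   89.3]
wrist br [412.   88.8]
wrist rl [211.6  -3. ]
top kl [340.8 212.5]
top km [362.2 215.3]
top kr [383.6 218.1]
top pl [349. 177.]
top pr [387.6 182.1]
top fl [324.8 224.5]
top fr [395.2 233.7]
top bl [328.8 193.7]
top br [399.8 203. ]
top rl [332.7 164.2]
side kl [309.2 220. ]
side km [307.  233.8]
side kr [304.7 248.7]
side pl [339.6 207.8]
side pr [337.6 232.7]
side fl [298.8 216. ]
side fr [290. 264.]
side bl [326.2 211.8]
side br [320.6 260.1]
side rl [354.  213.2]
[148 144 141 127  90  86  88  89  89  88  87  87  86  86  84  62  44  44
  44  45  44  43  45  44  45  44  44  43  45  59  80  85  87  87  87  86
  87  87  87  84  73  51  34  48 108 151 150 159]
```

View pics/w1c.png

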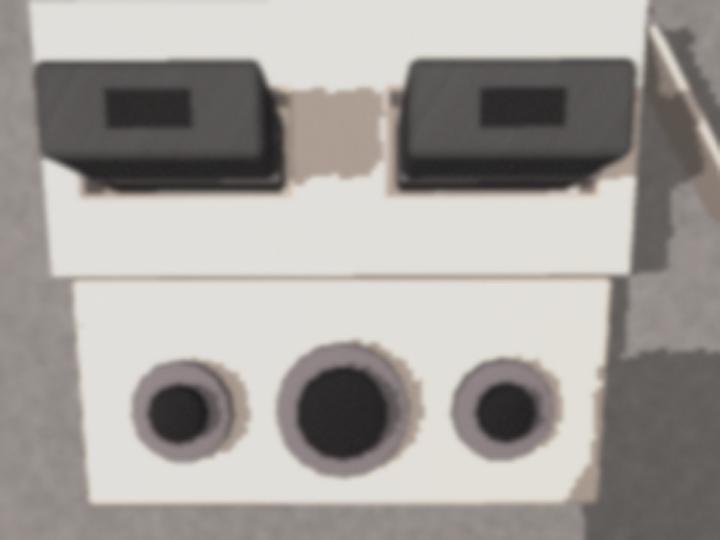

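Request:
jog_arm --pt "1 0.039 -0.065 0.1 0 0 0" --pt "1 0.039 -0.065 0.1 0 0 0" --pt "1 0.039 -0.065 0.17 0 0 0" --pt "1 0.039 -0.065 0.18 0 0 0" --pt "1 0.039 -0.065 0.19 0 0 0" --pt "1 0.039 -0.065 0.19 0 0 0" --pt "1 0.039 -0.065 0.19 0 0 0" --pt "1 0.039 -0.065 0.19 0 0 0" --pt "1 0.039 -0.065 0.19 0 0 0" --pt "1 0.039 -0.065 0.19 0 0 0"

```text
time_s: 3.2
tcp_pos: [0.5294, -0.0458, 0.0627]
ee_rot: [[0.991, -0.133, 0.006], [-0.133, -0.991, 0.001], [0.006, -0.002, -1.0]]
wrist_force: [0.1, -0.0, -0.4]
gripper_width: 0.004
```

Run:
```python
from h import *
s=sense(); print(s["tcp_pos"],s["wrist_force"])
c=capture("side"); crop(c,260,160,400,290,5,"s2.png")
c=capture("wrist"); crop(c,160,0,480,240,2.5,"w2.png")
```

```text
[ 0.529359   -0.04578576  0.06265188] [ 0.10138764 -0.0037588  -0.4314116 ]
```

View pics/s2.png

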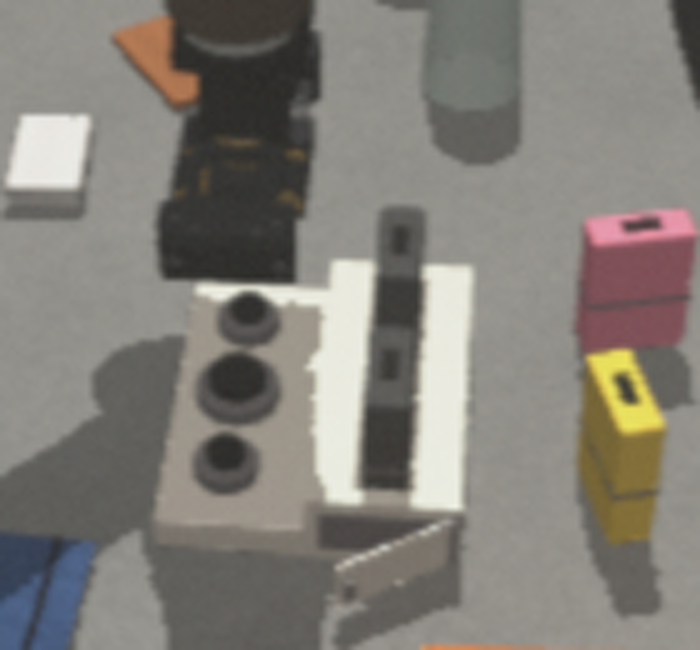

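View pics/w2.png

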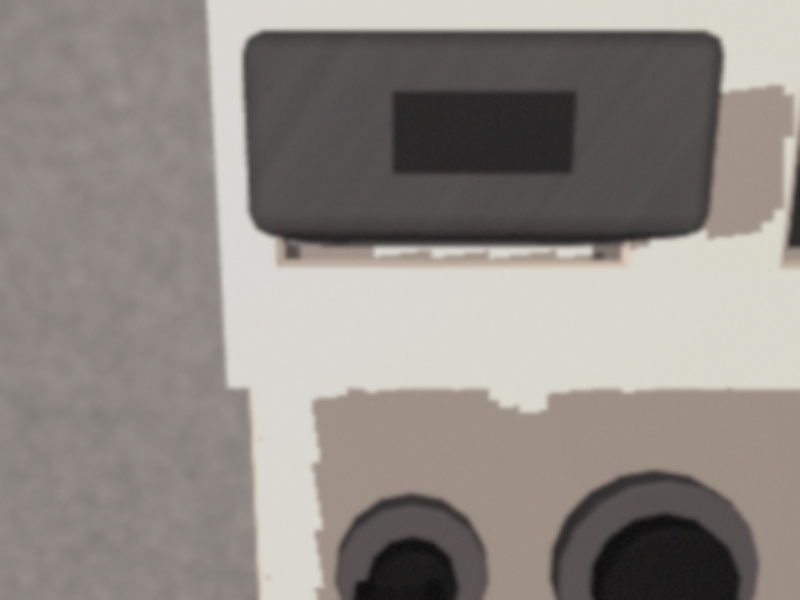

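Run:
```python
from h import *
s=sense(); print(s["tcp_pos"],s["wrist_force"],s["ee_rot"].round(4) if hasattr(s["ee_rot"],'round') else s["ee_rot"],s["joint_velocities"])
c=capture("wrist")
for k in keys(c,(240,180,520,240)) if 0 else []: pass
# collar ellipse centres on z=.034 plane (grey collars), pack label centre at z=.105
hsv=cv2.cvtColor(c["frame"],cv2.COLOR_RGB2HSV); g=cv2.cvtColor(c["frame"],cv2.COLOR_RGB2GRAY)
m=(g<65); m[75:]=0; m[:30]=0
for b,ce,l in blobs(m,300): print(b,ce,onplane(c,ce,.105))
```

```text
[ 0.52875545 -0.04606421  0.06183351] [ 0.4419544   0.25266217 -1.13830156] [[ 9.910e-01 -1.336e-01  4.400e-03]
 [-1.336e-01 -9.910e-01  9.000e-04]
 [ 4.200e-03 -1.400e-03 -1.000e+00]] [-0.01803491  0.73765582 -0.38149461 -0.05242966  0.0451852   0.02182244]
[ 498   30   77   45 2989] [536.38909334  52.92104383] [ 0.61030802 -0.12958204  0.105     ]
[ 316   35   75   34 2501] [352.6037585   51.40503798] [ 0.61885361 -0.06998967  0.105     ]
[479  43  18  32 434] [487.62672811  59.25345622] [ 0.61050478 -0.11376951  0.105     ]
```

Request:
jog_arm --pt "1 0.001 0.004 0.008 0 0 0" --pt "1 0.001 0.004 0.012 0 0 0" --pt "1 0.001 0.004 0.015 0 0 0" --pt "1 0.001 0.004 0.017 0 0 0" --pt "1 0.001 0.004 0.019 0 0 0" --pt "1 0.001 0.004 0.02 0 0 0" --pt "1 0.001 0.004 0.02 0 0 0" --pt "1 0.001 0.004 0.02 0 0 0" --pt "1 0.001 0.004 0.02 0 0 0" --pt "1 0.001 0.004 0.02 0 0 0"

```text
time_s: 4.18
tcp_pos: [0.5281, -0.0502, 0.0397]
ee_rot: [[0.991, -0.133, -0.0], [-0.133, -0.991, -0.0], [-0.0, 0.0, -1.0]]
wrist_force: [-2.1, -0.7, 3.3]
gripper_width: 0.004
```

Request:
jog_arm --pt "1 0 0 0.001 0 0 0" --pt "1 0 0 0.002 0 0 0" --pt "1 0 0 0.003 0 0 0" --pt "1 0 0 0.003 0 0 0" --pt "1 0 0 0.003 0 0 0" --pt "1 0 0 0.003 0 0 0" --pt "1 0 0 0.003 0 0 0" --pt "1 0 0 0.003 0 0 0" --pt "1 0 0 0.003 0 0 0" --pt "1 0 0 0.003 0 0 0"

```text
time_s: 5.02
tcp_pos: [0.5283, -0.0501, 0.0382]
ee_rot: [[0.991, -0.133, 0.0], [-0.133, -0.991, -0.0], [0.0, 0.0, -1.0]]
wrist_force: [-6.1, 0.6, 14.5]
gripper_width: 0.008
```

Run:
```python
from h import *
s=sense(); print(s["tcp_pos"],s["wrist_force"])
c=capture("wrist"); crop(c,240,160,560,260,2.5,"w3.png")
```

```text
[ 0.52827775 -0.05014779  0.038224  ] [-6.13312343  0.58310317 14.48510218]
```

View pics/w3.png

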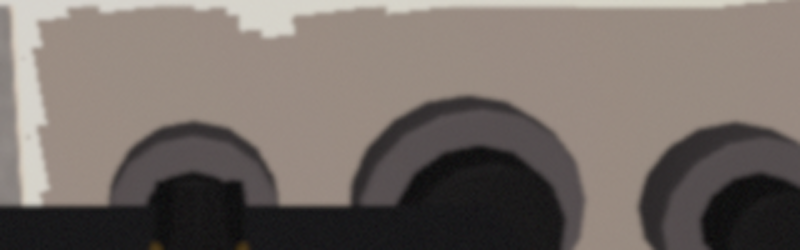

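Request:
jog_arm --pt "1 0 0 -0.03 0 0 0" --pt "1 0.002 0.02 -0.03 0 0 0" --pt "1 0.002 0.055 -0.03 0 0 0" --pt "1 0.002 0.09 -0.03 0 0 0" --pt "1 0.002 0.12 -0.03 0 0 0" --pt "1 0.002 0.12 -0.03 0 0 0" --pt "1 0.002 0.12 -0.02 0 0 0" --pt "1 0.002 0.12 -0.015 0 0 0" --pt "1 0.002 0.12 -0.015 0 0 0" --pt "1 0.002 0.12 -0.015 0 0 0"

```text
time_s: 5.9
tcp_pos: [0.5141, -0.1683, 0.0506]
ee_rot: [[0.991, -0.132, -0.001], [-0.132, -0.991, 0.0], [-0.001, 0.0, -1.0]]
wrist_force: [-0.3, 0.5, 0.1]
gripper_width: 0.003
```

Run:
```python
from h import *
s=sense(); print(s["tcp_pos"],s["wrist_force"])
c=capture("wrist"); crop(c,160,20,480,260,2.5,"w4.png")
g=cv2.cvtColor(c["frame"],cv2.COLOR_RGB2GRAY)
m=(g<65); m[85:]=0; m[:30]=0
for b,ce,l in blobs(m,300): print(b,ce,onplane(c,ce,.105))
```

```text
[ 0.51405906 -0.16833386  0.05064474] [-0.31261159  0.50609949  0.12254615]
[  43   30  115   55 5385] [98.48579387 58.46090994] [ 0.61112271 -0.11577398  0.105     ]
[ 252   36   81   37 2903] [292.27351016  53.4646917 ] [ 0.60486357 -0.17303972  0.105     ]
```

View pics/w4.png

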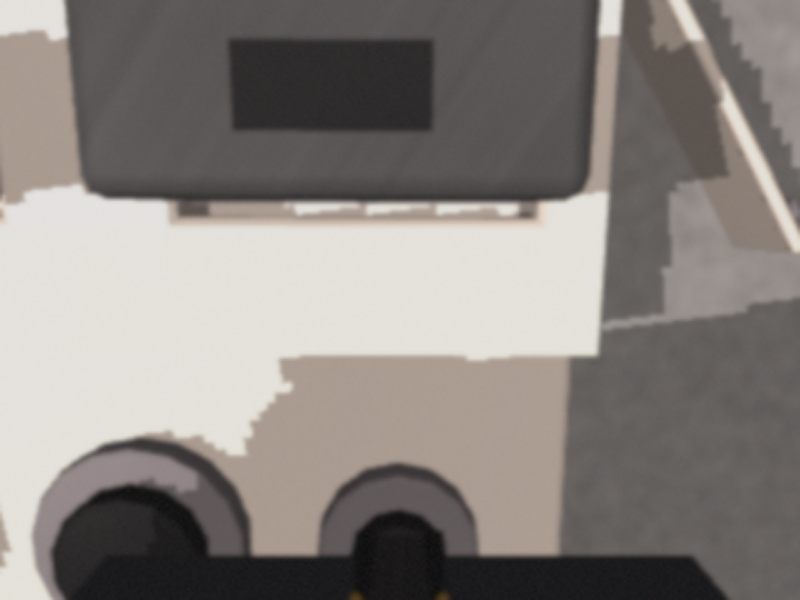

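The fingertips are centred over the right key (crop (398,540)). The right pack's top centre is at (0.605,-0.173), which agrees with the dock fit.

Request:
jog_arm --pt "1 0 0 0.005 0 0 0" --pt "1 0 0 0.008 0 0 0" --pt "1 0 0 0.01 0 0 0" --pt "1 0 0 0.012 0 0 0" --pt "1 0 0 0.014 0 0 0" --pt "1 0 0 0.015 0 0 0" --pt "1 0 0 0.015 0 0 0" --pt "1 0 0 0.015 0 0 0" --pt "1 0 0 0.015 0 0 0" --pt "1 0 0 0.015 0 0 0"

```text
time_s: 6.78
tcp_pos: [0.5147, -0.169, 0.0383]
ee_rot: [[0.991, -0.133, 0.001], [-0.133, -0.991, -0.0], [0.001, -0.0, -1.0]]
wrist_force: [-2.7, 3.8, 11.4]
gripper_width: 0.007
```

Request:
jog_arm --pt "1 0 0 -0.03 0 0 0" --pt "1 0 -0.02 -0.03 0 0 0" --pt "1 0 -0.045 -0.03 0 0 0" --pt "1 0 -0.06 -0.025 0 0 0" --pt "1 0 -0.06 -0.015 0 0 0" --pt "1 0 -0.06 -0.009 0 0 0" --pt "1 0 -0.06 -0.005 0 0 0" --pt "1 0 -0.06 -0.002 0 0 0" --pt "1 0 -0.06 0 0 0 0" --pt "1 0 -0.06 0 0 0 0"

```text
time_s: 7.62
tcp_pos: [0.5216, -0.1104, 0.0382]
ee_rot: [[0.991, -0.134, -0.001], [-0.134, -0.991, -0.0], [-0.001, 0.001, -1.0]]
wrist_force: [-5.5, 4.5, 14.8]
gripper_width: 0.006
```

Run:
```python
from h import *
s=sense(); print(s["tcp_pos"],s["wrist_force"])
c=capture("wrist"); crop(c,160,20,480,260,2.5,"w5.png")
s=sense(); print(s["tcp_pos"],s["wrist_force"])
```

```text
[ 0.5216333  -0.11041442  0.03821375] [-5.4751965   4.49926643 14.76109817]
[ 0.52160434 -0.11041532  0.03819834] [-5.85774274  5.12743267 14.43648688]
```

View pics/w5.png

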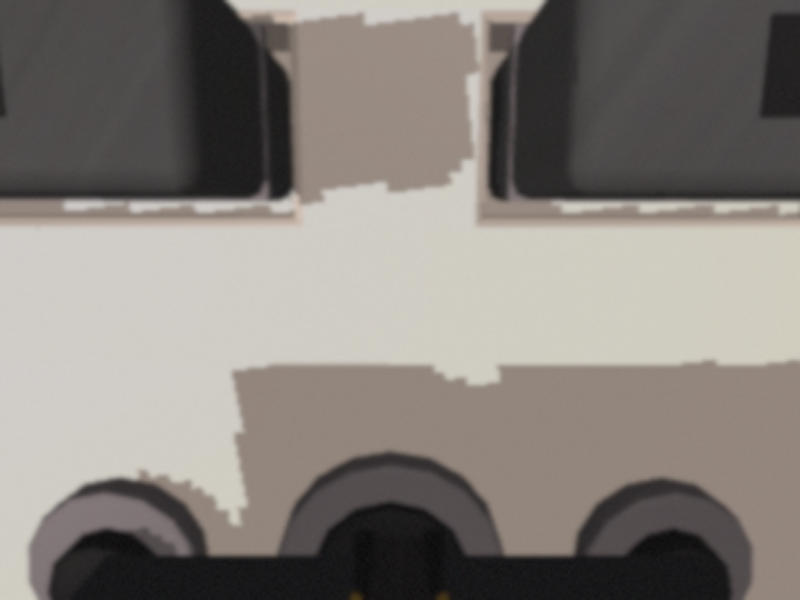

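All three keys reached the bottom (z 0.0382, 11 to 15 N), and the other keys stayed up each time. Now I raise, open, turn 90° and go above the left pack.

Request:
jog_arm --pt "1 0 0 -0.04 0 0 0" --pt "0 0 0 -0.08 0 0 0.1" --pt "-1 0 0 -0.12 0 0 0.2" --pt "-1 0 0 -0.15 0 0 0.3" --pt "-1 0.04 -0.02 -0.16 0 0 0.4" --pt "-1 0.07 -0.04 -0.16 0 0 0.5" --pt "-1 0.09 -0.053 -0.16 0 0 0.6" --pt "-1 0.091 -0.053 -0.16 0 0 0.7" --pt "-1 0.091 -0.053 -0.16 0 0 0.8" --pt "-1 0.091 -0.053 -0.16 0 0 0.9"

```text
time_s: 8.5
tcp_pos: [0.6195, -0.0703, 0.1953]
ee_rot: [[0.506, -0.862, -0.002], [-0.862, -0.506, -0.0], [-0.001, 0.002, -1.0]]
wrist_force: [0.1, 0.1, 0.2]
gripper_width: 0.605
```

Request:
jog_arm --pt "-1 0 0 0.01 0 0 0.11" --pt "-1 0 0 0.02 0 0 0.22" --pt "-1 0 0 0.03 0 0 0.33" --pt "-1 0 0 0.03 0 0 0.44" --pt "-1 0 0 0.03 0 0 0.55" --pt "-1 0 0 0.03 0 0 0.67" --pt "-1 0 0 0.03 0 0 0.67" --pt "-1 0 0 0.03 0 0 0.67" --pt "-1 0 0 0.03 0 0 0.67" --pt "-1 0 0 0.03 0 0 0.67"

```text
time_s: 9.33
tcp_pos: [0.6194, -0.0699, 0.1664]
ee_rot: [[-0.131, -0.991, -0.0], [-0.991, 0.131, -0.0], [0.0, 0.0, -1.0]]
wrist_force: [-0.6, -0.2, -0.1]
gripper_width: 0.999
```

Run:
```python
from h import *
s=sense(); print(s["tcp_pos"],s["wrist_force"],s["joints"])
c=capture("wrist"); cv2.imwrite("pics/w6.png",cv2.cvtColor(c["frame"],cv2.COLOR_RGB2BGR))
for p in ((.6189,-.0700,.105),(.605,-.173,.105)): print(proj(c,p))
```

```text
[ 0.61937068 -0.06985298  0.1664255 ] [-0.61510633 -0.17232821 -0.08325332] [ 8.42058910e+00  2.43073854e+01 -4.38886764e+00 -7.01832232e-05
 -6.13149018e+01 -1.59700269e+01]
[321.78763086 214.80762904]
[322.45331414  54.89109039]
```

View pics/w6.png

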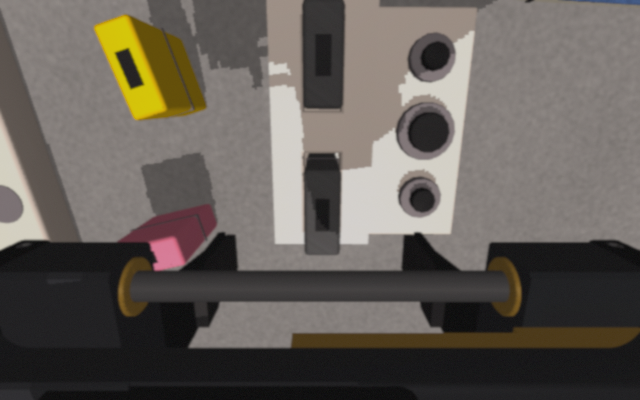

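Run:
```python
from h import *
c=capture("wrist")
h=cv2.cvtColor(c["frame"],cv2.COLOR_RGB2HSV)
c2=capture("top"); crop(c2,310,100,420,220,5,"t6.png")
for uv in ((338,118),(331,119),(333,137),(343,137),(343,117)): print(onplane(c2,uv,.09).round(3))
for uv in ((186,262),(180,237)): print(onplane(c,uv,.09).round(3))
```

```text
[ 0.788 -0.043  0.09 ]
[ 0.785 -0.024  0.09 ]
[ 0.734 -0.029  0.09 ]
[ 0.734 -0.057  0.09 ]
[ 0.791 -0.057  0.09 ]
[ 0.73 -0.04  0.09]
[ 0.729 -0.061  0.09 ]
```

View pics/t6.png

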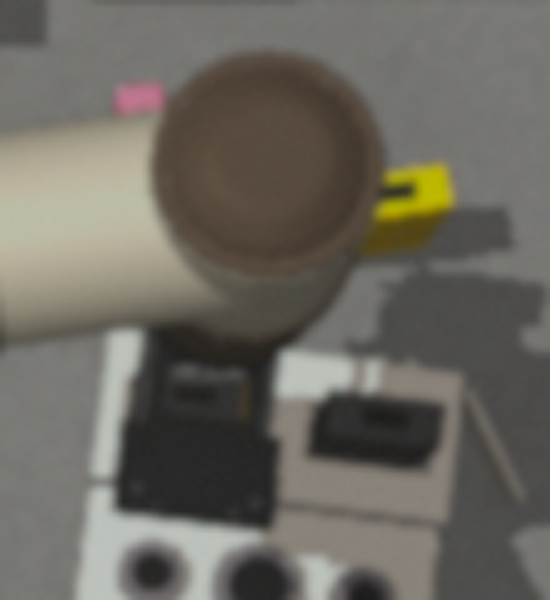

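Request:
jog_arm --pt "-1 0 0 0.02 0 0 0" --pt "-1 0 0 0.04 0 0 0" --pt "-1 0 0 0.06 0 0 0" --pt "-1 0 0 0.08 0 0 0" --pt "-1 0 0 0.095 0 0 0" --pt "-1 0 0 0.102 0 0 0" --pt "-1 0 0 0.102 0 0 0" --pt "-0.5 0 0 0.102 0 0 0" --pt "0 0 0 0.102 0 0 0" --pt "0 0 0 0.102 0 0 0"

```text
time_s: 10.32
tcp_pos: [0.6204, -0.0694, 0.066]
ee_rot: [[-0.132, -0.991, 0.003], [-0.991, 0.132, 0.0], [-0.001, -0.003, -1.0]]
wrist_force: [0.4, 0.2, 0.0]
gripper_width: 0.854
```

Run:
```python
from h import *
s=sense(); print(s["tcp_pos"],s["wrist_force"],s["gripper_width"])
c=capture("wrist"); crop(c,160,120,480,320,2.5,"w7.png")
c=capture("side"); crop(c,270,150,400,280,5,"s7.png")
```

```text
[ 0.62038713 -0.06939879  0.06596019] [0.44789062 0.20803943 0.03231903] 0.8535747484833666
```

View pics/w7.png

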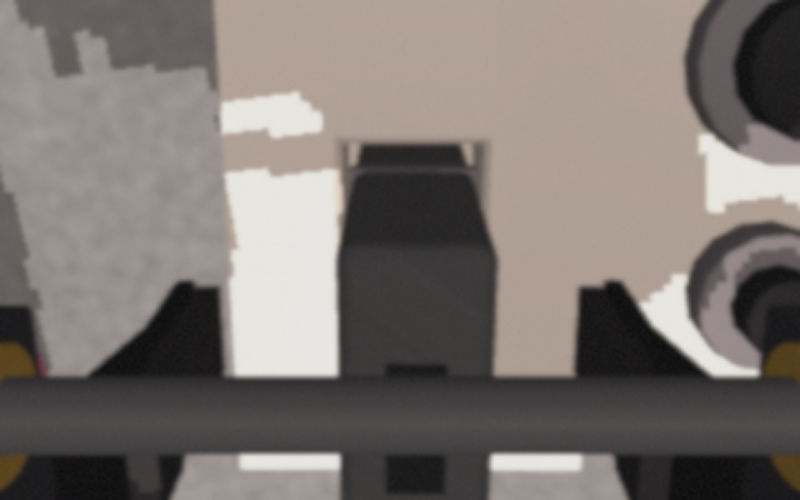

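View pics/s7.png

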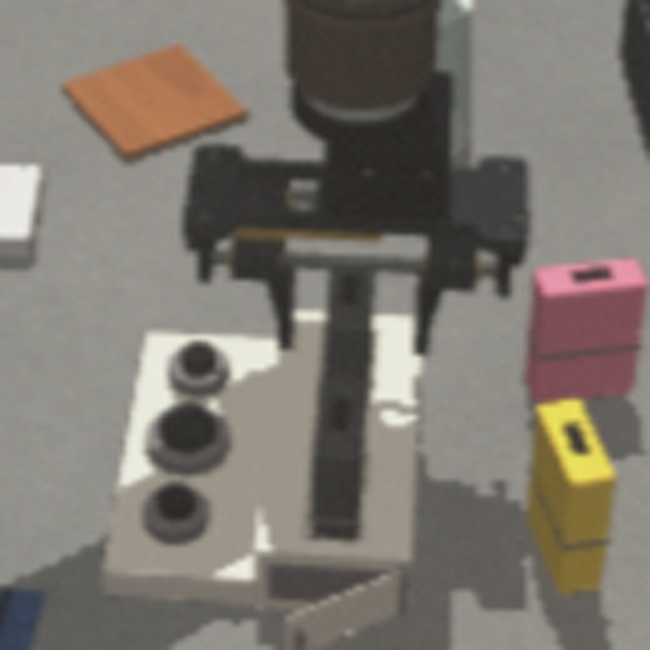

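Request:
jog_arm --pt "0 0 0.002 0 0 0 0" --pt "0 0 0.002 0 0 0 0" --pt "0.2 0 0.002 0 0 0 0" --pt "1 0 0.002 0 0 0 0" --pt "1 0 0.002 0 0 0 0" --pt "1 0 0.002 0 0 0 0" --pt "1 0 0.002 0 0 0 0" --pt "1 0 0.002 0 0 0 0" --pt "1 0 0.002 0 0 0 0" --pt "1 0 0.002 0 0 0 0"

```text
time_s: 11.25
tcp_pos: [0.6175, -0.0693, 0.0645]
ee_rot: [[-0.133, -0.991, -0.0], [-0.991, 0.133, -0.0], [0.0, 0.0, -1.0]]
wrist_force: [0.2, -0.8, 0.2]
gripper_width: 0.298
```

Request:
jog_arm --pt "1 0 0 -0.005 0 0 0" --pt "1 0 0 -0.015 0 0 0" --pt "1 0 0 -0.03 0 0 0" --pt "1 0 0 -0.045 0 0 0" --pt "1 0 0 -0.06 0 0 0" --pt "1 0 0 -0.07 0 0 0" --pt "1 0 0 -0.07 0 0 0" --pt "1 0 0 -0.07 0 0 0" --pt "1 0 0 -0.07 0 0 0" --pt "1 0 0 -0.07 0 0 0"

```text
time_s: 12.08
tcp_pos: [0.6166, -0.0693, 0.1333]
ee_rot: [[-0.133, -0.991, -0.003], [-0.991, 0.133, -0.0], [0.0, 0.003, -1.0]]
wrist_force: [0.4, 0.3, -1.5]
gripper_width: 0.296
```

Request:
jog_arm --pt "1 0 0 0 0 0 0" --pt "1 0 0 0 0 0 0" --pt "1 0 0 0 0 0 0" --pt "1 0 0 0 0 0 0" --pt "1 0 0 0 0 0 0" --pt "1 0 0 0 0 0 0" --pt "1 0 0 0 0 0 0" --pt "1 0 0 0 0 0 0" --pt "1 0 0 0 0 0 0" --pt "1 0 0 0 0 0 0"

```text
time_s: 12.92
tcp_pos: [0.6174, -0.0693, 0.1346]
ee_rot: [[-0.133, -0.991, -0.0], [-0.991, 0.133, -0.0], [0.0, 0.0, -1.0]]
wrist_force: [-0.4, -0.9, -1.5]
gripper_width: 0.298
```

Run:
```python
from h import *
for i in range(6):
    s=sense(); print(s["time_s"],s["tcp_pos"],np.round(s["wrist_force"],2),np.round(s["moment"],3),np.round(s["effort"],2),s["gripper_width"])
    c=capture("side")
crop(c,270,130,400,280,4,"s8.png")
c=capture("wrist"); crop(c,160,120,480,320,2.5,"w8.png")
```

```text
12.9167 [ 0.61744702 -0.06926169  0.1345546 ] [-0.42 -0.94 -1.49] [ 0.159 -0.086  0.027] [ 0.000e+00 -4.173e+01  1.771e+01  4.100e+00  1.000e-02 -0.000e+00] 0.29820271432538215
12.9667 [ 0.61746466 -0.06924295  0.13456797] [ 0.7   0.54 -1.82] [ 0.048 -0.043 -0.018] [ 0.000e+00 -4.173e+01  1.771e+01  4.100e+00  1.000e-02 -0.000e+00] 0.2937041666917239
13.0167 [ 0.61747455 -0.06925435  0.13456862] [ 0.54 -0.36 -1.54] [ 0.158  0.015 -0.014] [ 0.000e+00 -4.174e+01  1.771e+01  4.100e+00  1.000e-02 -0.000e+00] 0.29224461100325805
13.0667 [ 0.61743551 -0.06924665  0.13456775] [-0.3   0.25 -1.99] [ 0.086 -0.055  0.03 ] [-0.000e+00 -4.174e+01  1.771e+01  4.100e+00  1.000e-02 -0.000e+00] 0.29710619177894715
13.1167 [ 0.61747117 -0.06922572  0.13457557] [ 0.29  0.19 -1.67] [ 0.105 -0.123 -0.029] [-0.000e+00 -4.174e+01  1.771e+01  4.100e+00  1.000e-02 -0.000e+00] 0.2980568882941218
13.1667 [ 0.61747214 -0.06923793  0.13457411] [-0.22  0.39 -1.53] [ 0.117 -0.046  0.011] [-0.000e+00 -4.174e+01  1.771e+01  4.100e+00  1.000e-02 -0.000e+00] 0.29674650193553115
```

View pics/s8.png

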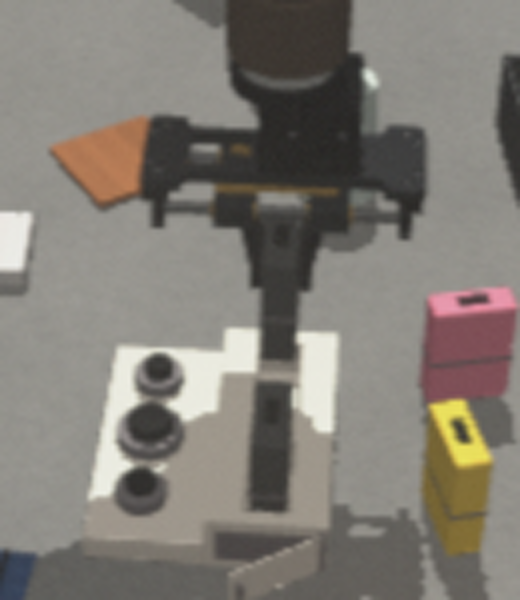

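View pics/w8.png

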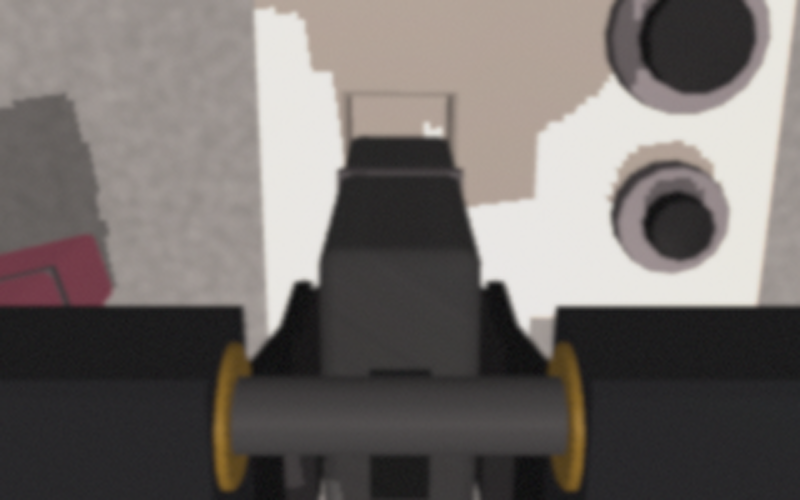

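The lifted left pack weighs 1.5 to 2.0 N (about 170 g), so it is the light one. I lower it back along the same line.

Request:
jog_arm --pt "1 0 0 0.015 0 0 0" --pt "1 0 0 0.03 0 0 0" --pt "1 0 0 0.04 0 0 0" --pt "1 0 0 0.048 0 0 0" --pt "1 0 0 0.055 0 0 0" --pt "1 0 0 0.062 0 0 0" --pt "1 0 0 0.067 0 0 0" --pt "1 0 0 0.07 0 0 0" --pt "1 0 0 0.07 0 0 0" --pt "1 0 0 0.07 0 0 0"

```text
time_s: 14.1
tcp_pos: [0.6178, -0.0692, 0.0648]
ee_rot: [[-0.132, -0.991, 0.001], [-0.991, 0.132, 0.0], [-0.0, -0.001, -1.0]]
wrist_force: [-0.2, -0.5, -1.4]
gripper_width: 0.296
```

Request:
jog_arm --pt "1 0 0 0.001 0 0 0" --pt "1 0 0 0.001 0 0 0" --pt "-0.3 0 0 0.001 0 0 0" --pt "-0.3 0 0 0.001 0 0 0" --pt "-0.3 0 0 0.001 0 0 0" --pt "-0.3 0 0 0.001 0 0 0" --pt "-0.3 0 0 0.001 0 0 0" --pt "-0.3 0 0 0.001 0 0 0" --pt "-0.3 0 0 0.001 0 0 0" --pt "-0.3 0 0 0.001 0 0 0"

```text
time_s: 14.93
tcp_pos: [0.6175, -0.0693, 0.0635]
ee_rot: [[-0.133, -0.991, -0.0], [-0.991, 0.133, -0.0], [0.0, 0.0, -1.0]]
wrist_force: [-0.0, -0.4, 0.7]
gripper_width: 0.648
```

Run:
```python
from h import *
s=sense(); print(s["tcp_pos"],s["wrist_force"],s["gripper_width"])
c=capture("wrist"); crop(c,160,120,480,320,2.5,"w9.png")
c=capture("side"); crop(c,270,130,400,280,4,"s9.png")
```

```text
[ 0.6174539  -0.06926034  0.06349559] [-0.04572977 -0.43727092  0.73498303] 0.6478078605016514
```

View pics/w9.png

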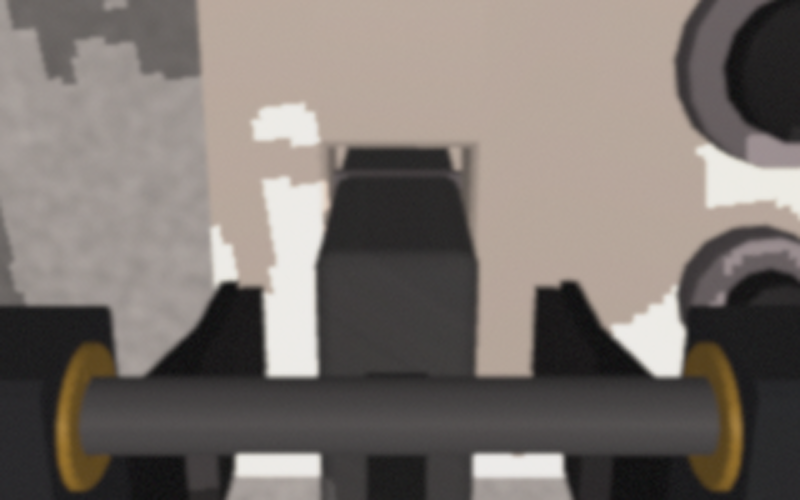

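View pics/s9.png

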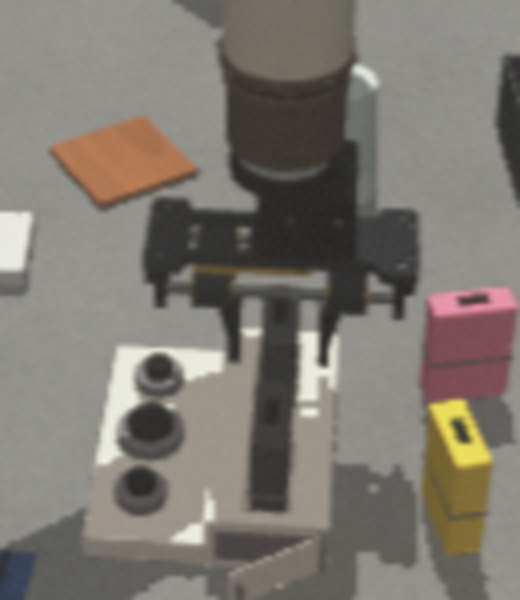

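The left pack is back, standing in its bay with the fingers clear of it. On to the right pack.

Request:
jog_arm --pt "-0.6 0 0 -0.03 0 0 0" --pt "-1 0 0 -0.06 0 0 0" --pt "-1 0 0 -0.09 0 0 0" --pt "-1 0.03 0 -0.1 0 0 0" --pt "-1 0.065 0 -0.1 0 0 0" --pt "-1 0.095 0 -0.1 0 0 0" --pt "-1 0.104 0 -0.1 0 0 0" --pt "-1 0.104 0 -0.1 0 0 0" --pt "-1 0.104 0 -0.1 0 0 0" --pt "-1 0.104 0 -0.1 0 0 0"

```text
time_s: 15.87
tcp_pos: [0.6038, -0.1714, 0.1633]
ee_rot: [[-0.132, -0.991, -0.0], [-0.991, 0.132, 0.0], [-0.0, 0.0, -1.0]]
wrist_force: [0.6, -0.6, 0.3]
gripper_width: 0.998
```

Run:
```python
from h import *
s=sense(); print(s["tcp_pos"],s["wrist_force"],s["gripper_width"])
c=capture("wrist"); crop(c,140,60,500,330,2.2,"w10.png")
g=cv2.cvtColor(c["frame"],cv2.COLOR_RGB2GRAY); print(g[205,295:350])
print(proj(c,(.6035,-.1725,.105)))
c=capture("top"); crop(c,300,130,420,250,5,"t10.png")
```

```text
[ 0.60379763 -0.17143832  0.16332828] [ 0.6144817  -0.60457109  0.26561226] 0.9983512357291374
[212 211 212 209 196 165 117  71  51  51  52  52  53  53  52  52  51  43
  34  27  27  20  23  25  25  23  26  25  25  23  27  35  42  49  52  51
  52  51  52  49  49  51  74 122 170 200 210 211 212 211 212 212 212 212
 211]
[321.39452722 215.01839996]
```

View pics/w10.png

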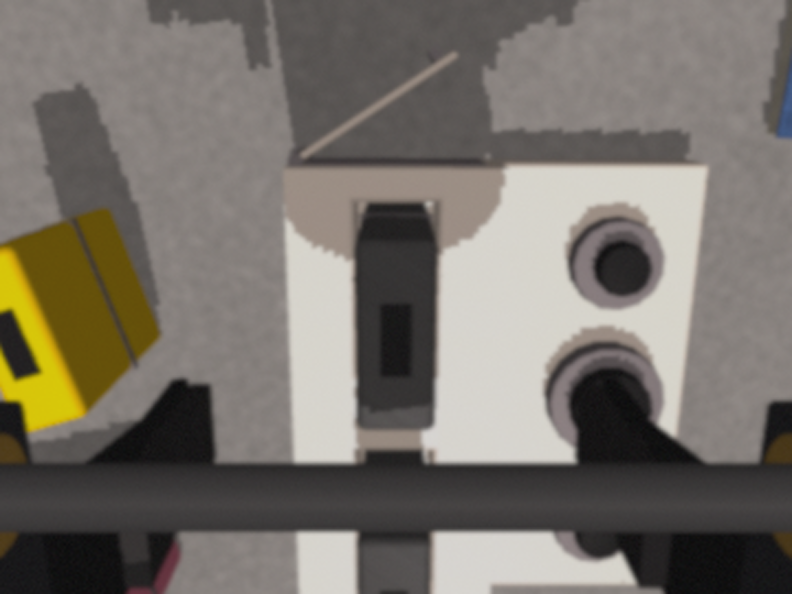

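View pics/t10.png

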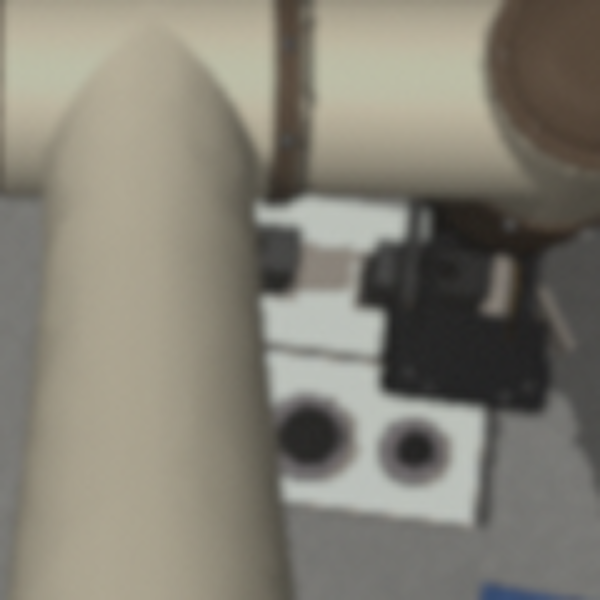

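Request:
jog_arm --pt "-1 0 0 0.02 0 0 0" --pt "-1 0 0 0.04 0 0 0" --pt "-1 0 0 0.06 0 0 0" --pt "-0.6 0 0 0.08 0 0 0" --pt "-0.4 0 0 0.093 0 0 0" --pt "-0.2 0 0 0.098 0 0 0" --pt "0 0 0 0.098 0 0 0" --pt "0 0 0 0.098 0 0 0" --pt "0 0 0 0.098 0 0 0" --pt "0 0 0 0.098 0 0 0"

```text
time_s: 16.8
tcp_pos: [0.6046, -0.1722, 0.0669]
ee_rot: [[-0.132, -0.991, 0.002], [-0.991, 0.132, -0.0], [-0.0, -0.003, -1.0]]
wrist_force: [0.1, -0.1, -0.2]
gripper_width: 0.564
```

Run:
```python
from h import *
s=sense(); print(s["tcp_pos"],s["wrist_force"],s["gripper_width"])
c=capture("wrist"); crop(c,160,120,480,320,2.5,"w11.png")
```

```text
[ 0.6045826  -0.17220345  0.0668882 ] [ 0.07465754 -0.14715215 -0.15813014] 0.5643712949016446
```

View pics/w11.png

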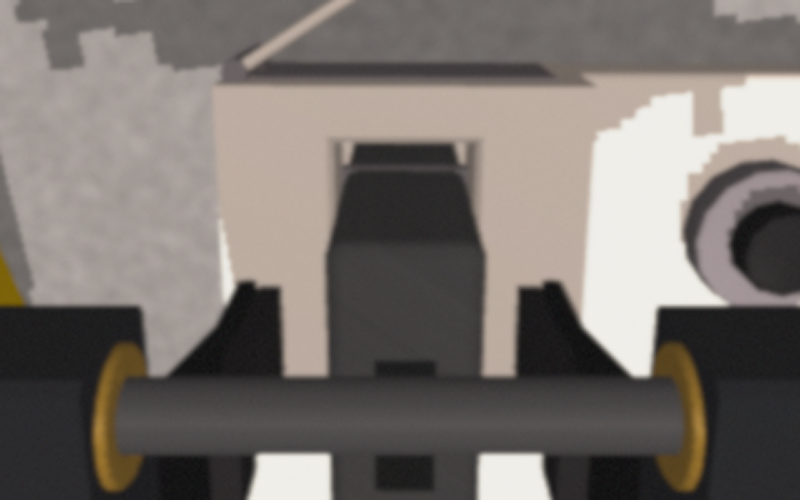

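The pack stands between the fingers, centred within about 1 mm (crop columns 328 to 485 against fingers 280 and 518). I close and lift.

Request:
jog_arm --pt "0 0 0 0 0 0 0" --pt "0.2 0 0 0 0 0 0" --pt "1 0 0 0 0 0 0" --pt "1 0 0 0 0 0 0" --pt "1 0 0 0 0 0 0" --pt "1 0 0 0 0 0 0" --pt "1 0 0 0 0 0 0" --pt "1 0 0 0 0 0 0" --pt "1 0 0 0 0 0 0" --pt "1 0 0 0 0 0 0"

```text
time_s: 17.68
tcp_pos: [0.6036, -0.1724, 0.0656]
ee_rot: [[-0.133, -0.991, -0.0], [-0.991, 0.133, -0.0], [0.0, 0.0, -1.0]]
wrist_force: [-1.4, -0.2, 0.5]
gripper_width: 0.295
```

Request:
jog_arm --pt "1 0 0 -0.005 0 0 0" --pt "1 0 0 -0.015 0 0 0" --pt "1 0 0 -0.03 0 0 0" --pt "1 0 0 -0.045 0 0 0" --pt "1 0 0 -0.06 0 0 0" --pt "1 0 0 -0.07 0 0 0" --pt "1 0 0 -0.07 0 0 0" --pt "1 0 0 -0.07 0 0 0" --pt "1 0 0 -0.07 0 0 0" --pt "1 0 0 -0.07 0 0 0"

```text
time_s: 18.52
tcp_pos: [0.6027, -0.1722, 0.1341]
ee_rot: [[-0.133, -0.991, -0.003], [-0.991, 0.133, 0.001], [-0.0, 0.003, -1.0]]
wrist_force: [0.0, 0.4, -4.5]
gripper_width: 0.298
```

Run:
```python
from h import *
for i in range(5):
    s=sense(); print(s["time_s"],s["tcp_pos"],np.round(s["wrist_force"],2),s["gripper_width"])
    c=capture("side")
crop(c,270,130,400,280,4,"s12.png")
c=capture("wrist"); crop(c,160,120,480,320,2.5,"w12.png")
```

```text
18.5167 [ 0.6027412  -0.17216633  0.13410487] [ 0.01  0.39 -4.48] 0.29775400462320084
18.5667 [ 0.60288261 -0.17223118  0.13418774] [-0.31  0.24 -5.28] 0.301720983622986
18.6167 [ 0.60307126 -0.17225935  0.13441156] [ 0.   -0.46 -4.6 ] 0.2965316749021968
18.6667 [ 0.6032255  -0.1723022   0.13459066] [-0.19 -0.34 -4.54] 0.29402790576931803
18.7167 [ 0.60335369 -0.17229281  0.1348068 ] [-0.05  0.4  -4.65] 0.2986347298913572
```

View pics/s12.png

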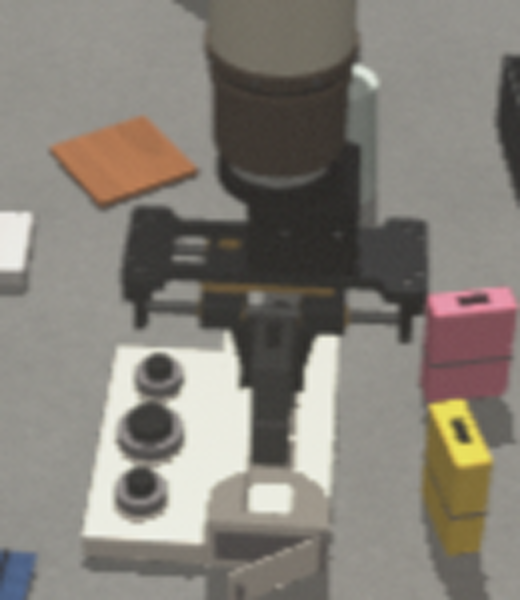

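View pics/w12.png

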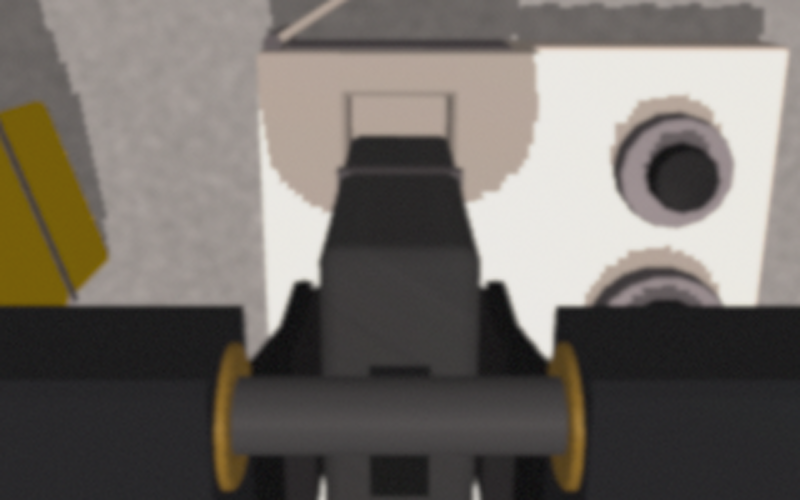

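The right pack reads 4.5 to 4.7 N (about 460 g), so it is the heavier one and goes to the coaster. I check the coaster's position once more while lifting higher.

Request:
jog_arm --pt "1 0 0 -0.015 0 0 0" --pt "1 0 0 -0.04 0 0 0" --pt "1 0 0 -0.065 0 0 0" --pt "1 0 0 -0.08 0 0 0" --pt "1 -0.01 0.004 -0.085 0 0 0" --pt "1 -0.03 0.011 -0.085 0 0 0" --pt "1 -0.055 0.02 -0.085 0 0 0" --pt "1 -0.08 0.029 -0.085 0 0 0" --pt "1 -0.105 0.039 -0.085 0 0 0" --pt "1 -0.13 0.048 -0.085 0 0 0"

```text
time_s: 19.65
tcp_pos: [0.5718, -0.0355, 0.2194]
ee_rot: [[-0.133, -0.991, -0.002], [-0.991, 0.133, 0.0], [-0.0, 0.002, -1.0]]
wrist_force: [0.4, -0.2, -3.6]
gripper_width: 0.297
```

Run:
```python
from h import *
s=sense(); print(s["tcp_pos"],s["wrist_force"],s["gripper_width"])
for n,b in (("side",(270,150,330,190)),("top",(200,195,262,250))):
    c=capture(n); h=cv2.cvtColor(c["frame"],cv2.COLOR_RGB2HSV)
    m=(h[...,0]<15)&(h[...,1]>90); k=np.zeros_like(m); k[b[1]:b[3],b[0]:b[2]]=1
    for bb,ce,l in blobs(m&k,80):
        r=cv2.minAreaRect(np.argwhere(l)[:,::-1].astype(np.float32))
        print(n,bb,ce,onplane(c,ce,.008),r)
```

```text
[ 0.57179438 -0.03545458  0.21944412] [ 0.3512249  -0.21408468 -3.60628135] 0.2969178880820174
side [283 159  35  22 464] [300.19612069 169.70689655] [0.50770324 0.25847583 0.008     ] ((300.1000061035156, 169.8000030517578), (18.024980545043945, 31.30654525756836), 71.56504821777344)
top [207 208  31  39 811] [224.00863132 225.702836  ] [0.4989667 0.2811713 0.008    ] ((226.30001831054688, 225.60000610351562), (34.43544387817383, 27.72724151611328), 63.43495178222656)
```

Request:
jog_arm --pt "1 -0.025 0.009 0 0 0 0" --pt "1 -0.053 0.02 0 0 0 0" --pt "1 -0.081 0.03 0 0 0 0" --pt "1 -0.11 0.041 0 0 0 0" --pt "1 -0.14 0.052 0 0 0 0" --pt "1 -0.17 0.063 0 0 0 0" --pt "1 -0.2 0.074 0 0 0 0" --pt "1 -0.225 0.083 0 0 0 0" --pt "1 -0.245 0.091 0 0 0 0" --pt "1 -0.26 0.096 0 0 0 0"

```text
time_s: 20.58
tcp_pos: [0.5114, 0.235, 0.2197]
ee_rot: [[-0.131, -0.991, -0.001], [-0.991, 0.131, -0.0], [0.0, 0.001, -1.0]]
wrist_force: [-0.1, -0.3, -5.0]
gripper_width: 0.296
```

Request:
jog_arm --pt "1 -0.012 0.004 0.005 0 0 0" --pt "1 -0.02 0.008 0.012 0 0 0" --pt "1 -0.026 0.01 0.02 0 0 0" --pt "1 -0.026 0.01 0.03 0 0 0" --pt "1 -0.026 0.01 0.04 0 0 0" --pt "1 -0.026 0.01 0.048 0 0 0" --pt "1 -0.026 0.01 0.055 0 0 0" --pt "1 -0.026 0.01 0.058 0 0 0" --pt "1 -0.026 0.01 0.06 0 0 0" --pt "1 -0.026 0.01 0.06 0 0 0"

```text
time_s: 21.42
tcp_pos: [0.5063, 0.2601, 0.1603]
ee_rot: [[-0.133, -0.991, -0.0], [-0.991, 0.133, -0.0], [0.0, 0.0, -1.0]]
wrist_force: [0.6, 0.3, -4.9]
gripper_width: 0.298
```

Request:
jog_arm --pt "1 0 0 0 0 0 0" --pt "1 0 0 0 0 0 0" --pt "1 0 0 0 0 0 0" --pt "1 0 0 0 0 0 0" --pt "1 0 0 0 0 0 0" --pt "1 0 0 0 0 0 0" --pt "1 0 0 0 0 0 0" --pt "1 0 0 0 0 0 0" --pt "1 0 0 0 0 0 0" --pt "1 0 0 0 0 0 0"

```text
time_s: 22.25
tcp_pos: [0.5062, 0.2604, 0.1605]
ee_rot: [[-0.133, -0.991, -0.0], [-0.991, 0.133, -0.0], [0.0, 0.0, -1.0]]
wrist_force: [-0.4, 0.1, -3.8]
gripper_width: 0.299
```

Run:
```python
from h import *
s=sense(); print(s["tcp_pos"],s["wrist_force"],s["gripper_width"],np.round(s["joint_velocities"],2))
for n in ("side","top","wrist"):
    c=capture(n); cv2.imwrite(f"pics/{n}13.png",cv2.cvtColor(c["frame"],cv2.COLOR_RGB2BGR))
    if n!="wrist": crop(c,*((260,120,400,280) if n=="side" else (310,120,440,250)),4,n+"13c.png")
```

```text
[0.5061896  0.26041179 0.16051504] [-0.40448932  0.07197595 -3.84980191] 0.29875957569891515 [-0.05  0.01  0.06 -0.04  0.03  0.03]
```

View pics/side13c.png

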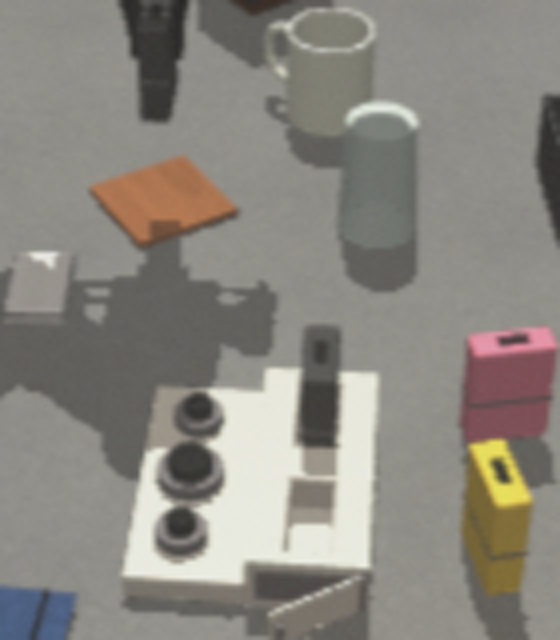

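View pics/top13.png

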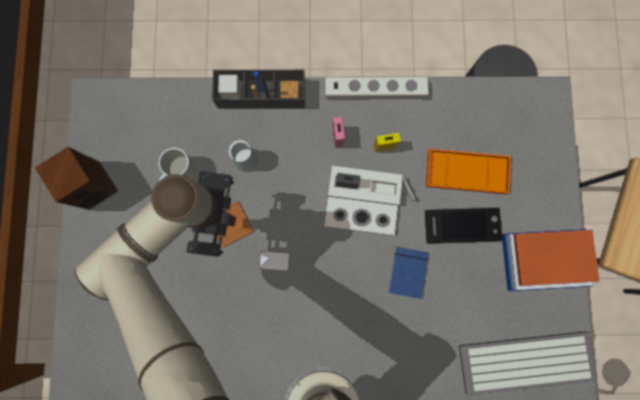

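View pics/wrist13.png

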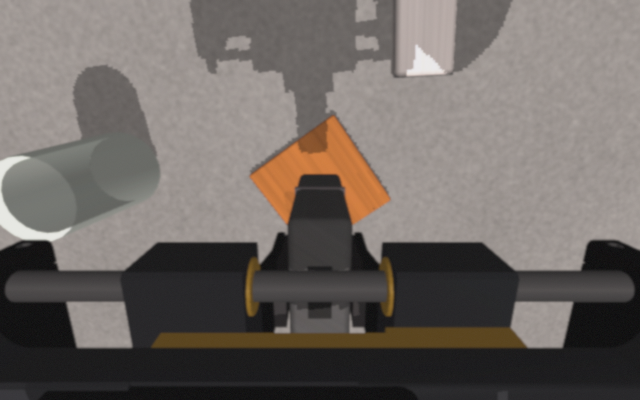

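Run:
```python
from h import *
c=capture("wrist"); P=[onplane(c,uv,.008) for uv in ((250,175),(391,200),(333,115))]; print(np.round(P,4),(P[0]+P[1])/2,np.linalg.norm(P[0]-P[1]))
c=capture("side"); print(proj(c,(.506,.2285,.110)),proj(c,(.506,.26,.110)))
c=capture("top"); print(onplane(c,(346.5,180),.105))
s=sense();print(s["wrist_force"],s["time_s"],s["tcp_pos"])
```

```text
[[0.5718 0.2422 0.008 ]
 [0.4402 0.2849 0.008 ]
 [0.4864 0.1975 0.008 ]] [0.50597455 0.26353935 0.008     ] 0.1383485529205216
[298.79597535 150.39799319] [298.66886619 145.33769999]
[ 0.61146989 -0.06376658  0.105     ]
[-1.49953374e-01 -3.72072736e-04 -4.42871004e+00] 22.55 [0.50619541 0.26042566 0.16054722]
```

The coaster centre from the wrist view is (0.506, 0.2635), and the pack is at (0.506, 0.260) with its underside at about z 0.110. The light pack stands in the left bay, the keys are up, and nothing else has moved. I hand it in.

Run:
```python
from station import *
print(finish_job()); s=sense(); print(s["time_s"],s["tcp_pos"],s["wrist_force"],s["gripper_width"])
```

```text
the job is handed in; nothing more can be done
None
the job is handed in; nothing more can be done
```

The job is handed in at about 22.6 s of the 72 s allowed. It ended with the heavier pack held above the coaster; no verdict was reported.

- **Keys:** I pressed left, right, then main, one at a time, each to its lower stop (TCP z about 0.038 m, 11–15 N on the wrist). All three are up in the last pictures.
- **Weighing:** The left pack read about 1.6 N (roughly 170 g). I put it back in its bay and let go. The right pack read about 4.6 N (roughly 460 g), so it is the heavier one.
- **Final hold:** The heavy pack hangs upright and still. It is about 3 mm from the coaster's centre, and its underside is about 10 cm above the coaster.
- **Rest of the desk:** The light pack stands in the left bay, and nothing else on the desk looks disturbed.

**Checks that disagreed:** The top camera read about 4 mm off the wrist camera on the keys and packs. I trusted the wrist camera, and the side view agreed with it in x. The wrist camera measured the outer keys 118 mm apart instead of 120. The first approach to the left key stopped about 5 mm off sideways, and I corrected that before pressing. The force reading on the held heavy pack wandered between about 3.6 and 5.3 N, still well above the 1.6 N of the light pack.

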